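# Set a washed bearing housing on the sloped drain rest

## Task

Take the middle one of the three bearing housings in the wash tray and stand it on its foot on the raised, sloped ledge of the drain rest, lengthwise between the two side plates, foot flat on the ledge. In the row it can only be gripped across its arch, and the rest's tall side plates leave no room for that grip, so first stand it on the open bench, let go, and take it again by its two flat faces. Put it down gently both times rather than dropping it, and leave the other two housings and all the other loose things where they are.

Things in the scene. Friction and masses are not known exactly. Their poses are not given: they have to be found in the camera images.
- housing: Bearing housing to move, middle one of three alike in a row; aluminium, 0.3 to 0.55 kg. Foot 92 mm long (y), 38 wide (x), 12 thick. On it an arched body 52 long (y), 38 wide (x), sides upright to 36 mm above the underside, round top radius 26, 62 high in all. Origin: centre of underside, z up. Same either way round. Starts upright in the tray.
- housing_grip (a point): Centre of the housing's arch, 36 mm above its underside: between the two upright sides (52 mm apart along y) and between the two flat faces (38 mm apart along x, flush with the foot, each showing a bronze-ringed dark bore). In the row the flat faces are 10 mm from the neighbours'.
- near_housing: Neighbour in the row, on the -x side of the tray; same size and make as the housing; origin at the centre of its underside. Leave it.
- far_housing: Neighbour in the row, on the +x side of the tray; same size and make as the housing; origin at the centre of its underside. Leave it.
- tray: Fixed shallow steel wash tray, 200 mm (x) by 130 mm (y), floor 6 mm thick, rim 14 mm above the bench. Origin: centre of its underside. The row of housings runs along its x. It may be on the robot's left or right, the rest on the other side; the bench between is free.
- ledge: Steel ledge of the fixed drain rest. Origin: centre of its upper surface, 80 mm above the bench; x up the slope (15 degrees; low edge on the side away from the robot, yaw within 0.35 of half a turn), y along the ledge, z square to the surface. Surface 48 mm deep (x -24 to 24) by 124 long (y -62 to 62). The high side is open. The stand's foot on the bench is 110 by 150 mm.
- ledge_lip (a point): Middle of the top of the lip along the ledge's low edge: the lip is 4 mm thick (x -24 to -28 mm) and stands 6 mm above the surface. Between the same ends, two upright side plates, 30 mm deep and 4 mm thick (y 62 to 66 mm either side), stand 110 mm above the surface.
- sleeve: Steel sleeve standing upright, 58 mm diameter, 70 mm high, loose; origin at the centre of its underside. Leave it.
- tall_sleeve: Steel sleeve standing upright, 64 mm diameter, 100 mm high, loose; origin at the centre of its underside. Leave it.
- jar: Jar, 68 mm diameter, 80 mm high, loose; origin at the centre of its underside. Leave it.
- brush: Hand brush lying on the bench, along its x, loose. Leave it.
- wrench: Wrench lying on the bench, along its x, loose. Leave it.
There are look-alikes about, which are no part of the job. What is shaped like the housing but purple or yellow is not meant. Leave any blue look-alike of the part that bears ledge alone.

How it is judged:
By the outcome, as a careful person would: the job done as asked, in the order asked, and still so for the second after the job is handed in, with the robot touching nothing.
It also fails if it takes over 64 s, if anything falls off the work surface, if the arm or the gripper's body presses on something with over 40 N, if the wrist force passes 120 N, or if a joint passes its speed limit or range.

## Robot

A 6-joint arm with a two-finger parallel gripper is mounted at the origin on the work surface. World frame = base frame: x ahead of the robot, y to its left, z up, the work surface at z = 0. Lengths are in mm, angles in rad, forces in N, time in s.
With the tool pointing down it reaches from about 300 to 775 mm from the base axis. Payload 14.6 kg.
Tool frame: the origin (TCP) lies between the finger pads; the fingertips stand 25 mm ahead of it and the grasp point (between the pads) lies 6 mm ahead of it; y points along the fingers, x is the direction in which the jaws open and shut, and the axes are right-handed (so a half turn about y gives the same grasp; the last joint's range is limited). The gripper opens to 94 mm and grips with 3 to 60 N. Pads are 16 mm wide; open, the fingers measure 119 mm over their backs; the gripper's body (75 mm by 177 mm) begins 78 mm behind the grasp point.
Start: joints at [-1.193, 0.3, 1.521, -0, 1.321, -0.067], TCP at [236.645, -496.476, 230.446] pointing down, gripper open.
Joint ranges: [-3.03, 3.03], [-0.79, 2.21], [0.23, 2.52], [-1.04, 4.18], [0, 3.07], [-2.55, 2.55]. Speed limits (rad/s): [2.22, 2.22, 2.57, 3.14, 3.14, 3.14].

## Interface

Orientations are given as [roll, pitch, yaw] about the fixed x, y, z axes, in that order (R = Rz(yaw) Ry(pitch) Rx(roll)).
In Python, from cell import manip gives the robot as it stands.
- The arm moves only by the tool play_rows, never from a script. Its argument "moves" is a list of rows, each an object of numbers: "dx", "dy", "dz": the shift along the tool's x, y, z in m; "ax", "ay", "az": the turn, a rotation vector about the tool's x, y, z in rad; "jaw": the gripper command: -1 is shut, 1 is fully open, values between are in proportion. A call has 1 to 20 rows; each row is the pose to reach, as a shift and turn from the pose commanded when the call began, along the tool's axes at that moment; what a row does not reach only later rows make up. A row lasts 1/10 s, in which the tool goes at most 50 mm and 8.59 degrees, less where a joint would pass 70% of its speed; a pose out of reach is approached as far as the arm can. A call with a gripper value outside its range is refused whole. The fingers move at their own pace and stop on an object; "newtons" is the grip in N (left out, the last holds). Time passes only in rows, so rows that repeat a pose let the fingers close. It gives the time, the measured TCP pose, the force and the opening at its end, in the units of the state.
- manip.read_state(): the state, without advancing time (a new reading comes with each control period).
- manip.camera(name): name is "scene" or "top" or "wrist"; returns the picture (420x560x3 uint8, red, green, blue); there is no depth.
- manip.camera_params(name): a dict with "K" (3x3 intrinsics, pixels), "k1" (the pictures are not rectified: a ray, as slopes to the right and down, at radius r is drawn at 1 + k1 r^2 times it, then the intrinsics apply), "rvec" (rotation vector, rad) and "tvec" (3), from world to camera coordinates, as OpenCV has them. Camera axes: x right, y down, z forward; pixel columns grow to the right and rows downward; lengths in mm; the calibration is good to about 2 mm. A picture is of the moment at which its call begins: read the wrist's pose just before it. camera_params takes no time and is no camera call; for the wrist camera it gives the pose at the moment of the call.
- manip.sign_off(): hands the job in, once; it reports no verdict.
The state is a dict: "clock": time; "joints": joint angles; "qd": joint speeds; "effort": joint torques, N m; "eef_pos": TCP position; "eef_rot": TCP orientation; "wrist_force": force on the tool from outside, world axes, zero at the start; "moment": the same for the moment, N m; "finger_gap": finger opening in mm.
Only numpy, scipy, OpenCV 4.12 (cv2) and the standard library are available. Lean on these libraries where they do the work, as an engineer would, in place of code of your own. Each camera call takes 0.05 s, during which the arm holds its last target. There are 200 camera calls.

## Working session

There is one attempt and no reset: what is moved stays moved. The work goes in short steps, Python scripts to look and compute and a tool call to move; the robot and the scene stay as the last step left them, time stands still between calls to the robot, and variables do not carry over. Pictures are saved under pics/ and viewed, about 8 in all and at most 12, crops included, and the job is handed in when it is done.

Besides the shell and the picture viewer there is one more tool, called as a command line: name --argument value ..., lists and objects as JSON in quotes. play_rows: Moves the arm, as the interface text tells. Its arguments: {"type":"object","properties":{"moves":{"type":"array","items":{"type":"object","properties":{"dx":{"type":"number"},"dy":{"type":"number"},"dz":{"type":"number"},"ax":{"type":"number"},"ay":{"type":"number"},"az":{"type":"number"},"jaw":{"type":"number"}}}},"newtons":{"type":"number"}},"required":["moves"]}

```bash
mkdir -p pics
cat > h.py <<'E'
import numpy as np, cv2, json
from scipy.spatial.transform import Rotation as R
from cell import manip
def cam(n):
    p=manip.camera_params(n)
    return {k:np.array(p[k],float) for k in p if k in('K','k1','rvec','tvec')}
def proj(p,X):
    return cv2.projectPoints(np.array(X,float).reshape(-1,1,3),p['rvec'],p['tvec'],p['K'],np.array([float(p['k1']),0,0,0]))[0].reshape(-1,2)
def ray(p,uv):
    m=cv2.undistortPoints(np.array(uv,float).reshape(-1,1,2),p['K'],np.array([float(p['k1']),0,0,0])).reshape(-1,2)
    Rm=cv2.Rodrigues(p['rvec'])[0]; d=np.c_[m,np.ones(len(m))]@Rm
    return -Rm.T@p['tvec'].ravel(), d
def onz(p,uv,z):
    c,d=ray(p,uv); return c+d*((z-c[2])/d[:,2])[:,None]
def save(n,f):
    im=manip.camera(n); cv2.imwrite('pics/'+f,im[:,:,::-1]); return im
def st():
    s=manip.read_state(); print({k:np.round(s[k],3).tolist() for k in('clock','joints','eef_pos','eef_rot','wrist_force','finger_gap')}); return s
E
python3 - <<'E'
from h import *
st()
a=save('top','top0.png');b=save('scene','scene0.png')
for n in('top','scene','wrist'):
    p=cam(n); print(n,{k:np.round(v,3).tolist() for k,v in p.items()}, 'c',np.round(ray(p,[[280,210]])[0]))
E
```

```text
{'clock': 0.0, 'joints': [-1.193, 0.3, 1.522, -0.0, 1.321, -0.067], 'eef_pos': [236.563, -496.269, 229.878], 'eef_rot': [-1.571, 0.001, -1.126], 'wrist_force': [0.129, -0.24, 0.361], 'finger_gap': 93.696}
top {'K': [[458.566, 0.0, 279.39], [0.0, 458.566, 215.289], [0.0, 0.0, 1.0]], 'k1': -0.06, 'rvec': [2.162, -2.182, 0.069], 'tvec': [6.256, 514.823, 1126.567]} c [ 423.  -17. 1164.]
scene {'K': [[433.993, 0.0, 283.038], [0.0, 433.993, 209.866], [0.0, 0.0, 1.0]], 'k1': 0.047, 'rvec': [1.245, 2.124, -1.058], 'tvec': [271.736, -180.359, 1578.704]} c [1332.  425.  802.]
wrist {'K': [[355.334, 0.0, 282.988], [0.0, 355.334, 207.662], [0.0, 0.0, 1.0]], 'k1': -0.007, 'rvec': [-2.472, 1.56, 0.197], 'tvec': [-550.383, -26.262, 389.508]} c [ 301. -466.  384.]
```

View pics/top0.png

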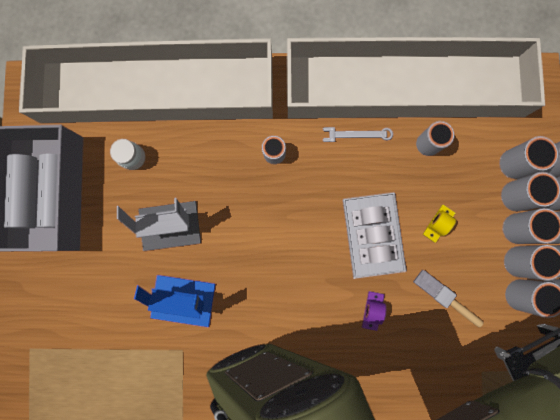

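View pics/scene0.png

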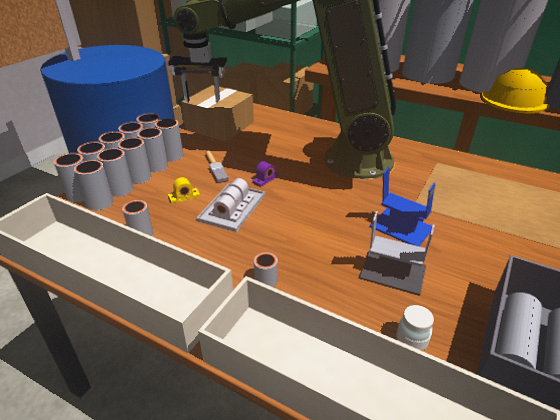

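The top view shows the tray at about (375,235), with the middle housing at (377,234). The grey rest is at about (168,222) and the blue decoy at (182,300). I'll get coarse numbers from the tray and rest corners.

Run:
```python
from h import *
p=cam('top'); f=lambda uv,z:print(np.round(onz(p,uv,z)[:,:2]).tolist())
f([[345,200],[395,194],[405,272],[356,277]],14)
f([[372,213],[377,234],[379,253]],60)
im=cv2.imread('pics/top0.png')
c=np.vstack([cv2.resize(im[185:265,100:240],None,fx=5,fy=5,interpolation=2)])
cv2.imwrite('pics/c1.png',c)
```

```text
[[552.0, -164.0], [566.0, -291.0], [370.0, -310.0], [359.0, -188.0]]
[[515.0, -223.0], [464.0, -234.0], [419.0, -237.0]]
```

View pics/c1.png

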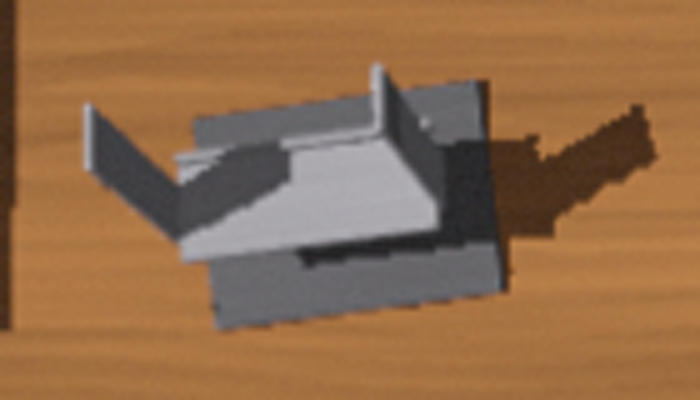

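Crop of the rest: the ledge's high edge runs from (183,262) to (437,228), and the lip top from (176,157) to (380,133). The stand foot's corners are at (193,118), (478,82), (505,292) and (218,328).

Run:
```python
from h import *
p=cam('top'); g=lambda uv,z:onz(p,np.array(uv)/5.+[100,185],z)[:,:2]
for n,uv,z in(('hi',[[183,262],[437,228]],86.2),('lip',[[176,157],[380,133]],79.6),('foot',[[193,118],[478,82],[505,292],[218,328]],8)):
    q=g(uv,z); d=q[1]-q[0]; print(n,np.round(q).tolist(),'mid',np.round(q.mean(0)),'len',np.linalg.norm(d).round(),'yawperp',np.round(np.arctan2(d[1],d[0]),3))
t=onz(p,[[345,200],[395,194],[405,272],[356,277]],14)[:,:2]; c=t.mean(0); v=(t[0]+t[1]-t[2]-t[3]); w=t[0]+t[3]-t[1]-t[2]
print('tray',c,np.arctan2(v[1],v[0]),np.arctan2(w[1],w[0]))
yaw=-1.476
# move to place wrist camera over tray centre: tool with yaw, TCP z 250
s=manip.read_state(); R0=R.from_euler('xyz',s['eef_rot']);
```

```text
hi [[460.0, 340.0], [475.0, 219.0]] mid [468. 279.] len 123.0 yawperp -1.447
lip [[511.0, 347.0], [521.0, 248.0]] mid [516. 297.] len 100.0 yawperp -1.464
foot [[537.0, 362.0], [553.0, 215.0], [446.0, 201.0], [429.0, 348.0]] mid [491. 281.] len 148.0 yawperp -1.456
tray [ 462.2040899  -238.19499656] 0.11116413724424716 1.6710539985480122
```

```bash
cat >> h.py <<'E'
def tool(psi,tilt=None):  # pointing down, jaw axis at yaw psi; optional extra world rotation (Rotation)
    r=R.from_euler('xyz',[-np.pi/2,0,psi]); return tilt*r if tilt is not None else r
def delta(pos,rot,frm=None):
    s=manip.read_state(); p0,r0=(np.array(s['eef_pos']),R.from_euler('xyz',s['eef_rot'])) if frm is None else frm
    d=r0.inv().apply(np.array(pos)-p0)/1000; a=(r0.inv()*rot).as_rotvec()
    print('d',np.round(d,4).tolist(),'a',np.round(a,4).tolist(),'rows',np.linalg.norm(d)/.05,np.degrees(np.linalg.norm(a))/8.59)
E
python3 - <<'E'
from h import *
delta([395,-245,260],tool(-1.466))
E
```

```text
d [-0.1587, -0.0299, 0.2511] a [0.0001, 0.3399, -0.0011] rows 5.971589102680983 2.2674906737836924
```

play_rows --moves '[{"dx": -0.159,"dy": -0.03,"dz": 0.251,"ay": 0.34,"jaw": 1},{"dx": -0.159,"dy": -0.03,"dz": 0.251,"ay": 0.34,"jaw": 1},{"dx": -0.159,"dy": -0.03,"dz": 0.251,"ay": 0.34,"jaw": 1},{"dx": -0.159,"dy": -0.03,"dz": 0.251,"ay": 0.34,"jaw": 1},{"dx": -0.159,"dy": -0.03,"dz": 0.251,"ay": 0.34,"jaw": 1},{"dx": -0.159,"dy": -0.03,"dz": 0.251,"ay": 0.34,"jaw": 1},{"dx": -0.159,"dy": -0.03,"dz": 0.251,"ay": 0.34,"jaw": 1},{"dx": -0.159,"dy": -0.03,"dz": 0.251,"ay": 0.34,"jaw": 1},{"dx": -0.159,"dy": -0.03,"dz": 0.251,"ay": 0.34,"jaw": 1},{"dx": -0.159,"dy": -0.03,"dz": 0.251,"ay": 0.34,"jaw": 1}]'

```text
$.moves[0]: bad value
```

Run:
```python
from h import *
st(); p=cam('wrist'); np.save('w1.npy',p,allow_pickle=True); save('wrist','w1.png')
```

```text
{'clock': 0.1, 'joints': [-1.193, 0.3, 1.522, 0.0, 1.321, -0.067], 'eef_pos': [236.571, -496.287, 229.924], 'eef_rot': [-1.571, 0.001, -1.126], 'wrist_force': [-0.436, -0.225, -0.364], 'finger_gap': 94.161}
```

View pics/w1.png

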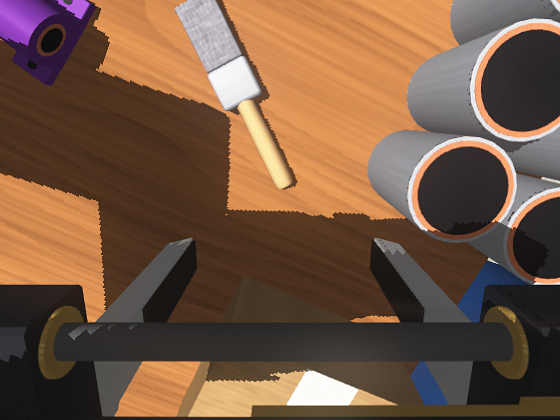

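The call was refused, so nothing moved: the wrist view still shows the start pose, with the brush at (240,100). I'll retry with every key given.

play_rows --moves '[{"dx": -0.04,"dy": -0.01,"dz": 0.025,"ax": 0,"ay": 0.1,"az": 0,"jaw": 1},{"dx": -0.159,"dy": -0.03,"dz": 0.251,"ax": 0,"ay": 0.34,"az": 0,"jaw": 1}]'

```text
clock: 0.35
eef_pos: [268.5, -411.9, 243.8]
eef_rot: [-1.571, 0.001, -1.371]
wrist_force: [1.3, 0.2, 0.8]
finger_gap: 94.0
```

Run:
```python
from h import *
delta([395,-245,260],tool(-1.466)); st()
```

```text
d [-0.1384, -0.0161, 0.1572] a [0.0006, 0.0954, -0.001] rows 4.200922877648918 0.6361809694545185
{'clock': 0.35, 'joints': [-1.068, 0.159, 1.662, -0.0, 1.321, 0.303], 'eef_pos': [268.479, -411.885, 243.844], 'eef_rot': [-1.571, 0.001, -1.371], 'wrist_force': [1.306, 0.217, 0.802], 'finger_gap': 93.997}
```

play_rows --moves '[{"dx": -0.138,"dy": -0.016,"dz": 0.157,"ax": 0,"ay": 0.095,"az": 0,"jaw": 1},{"dx": -0.138,"dy": -0.016,"dz": 0.157,"ax": 0,"ay": 0.095,"az": 0,"jaw": 1},{"dx": -0.138,"dy": -0.016,"dz": 0.157,"ax": 0,"ay": 0.095,"az": 0,"jaw": 1},{"dx": -0.138,"dy": -0.016,"dz": 0.157,"ax": 0,"ay": 0.095,"az": 0,"jaw": 1},{"dx": -0.138,"dy": -0.016,"dz": 0.157,"ax": 0,"ay": 0.095,"az": 0,"jaw": 1},{"dx": -0.138,"dy": -0.016,"dz": 0.157,"ax": 0,"ay": 0.095,"az": 0,"jaw": 1},{"dx": -0.138,"dy": -0.016,"dz": 0.157,"ax": 0,"ay": 0.095,"az": 0,"jaw": 1},{"dx": -0.138,"dy": -0.016,"dz": 0.157,"ax": 0,"ay": 0.095,"az": 0,"jaw": 1}]'

```text
clock: 1.15
eef_pos: [394.2, -246.7, 259.8]
eef_rot: [-1.571, 0.0, -1.461]
wrist_force: [-0.4, -0.9, 0.7]
finger_gap: 94.1
```

Run:
```python
from h import *
st(); p=cam('wrist'); np.save('w2.npy',p,allow_pickle=True); save('wrist','w2.png')
```

```text
{'clock': 1.15, 'joints': [-0.638, 0.085, 1.707, -0.0, 1.349, 0.823], 'eef_pos': [394.151, -246.745, 259.809], 'eef_rot': [-1.571, 0.0, -1.461], 'wrist_force': [-0.379, -0.898, 0.748], 'finger_gap': 94.143}
```

View pics/w2.png

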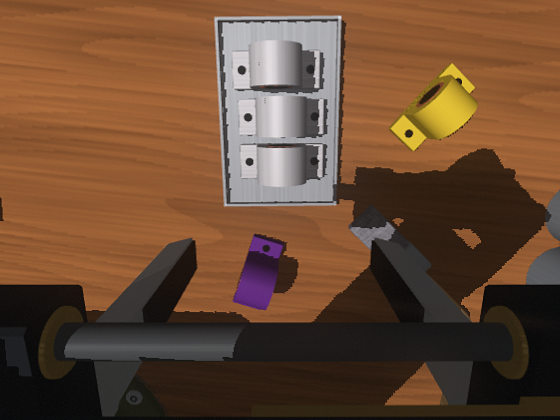

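The wrist view shows all three housings. The middle one's screw holes are at (248,117) and (315,117). The far one's are at (241,70) and (310,70), and the near one's at (249,162) and (314,161).

Run:
```python
from h import *
p=np.load('w2.npy',allow_pickle=True).item()
im=cv2.imread('pics/w2.png'); g=cv2.cvtColor(im,6)
def cen(u,v):
    a=255-g[v-6:v+7,u-6:u+7].astype(float); a=np.clip(a-140,0,None); y,x=np.mgrid[v-6:v+7,u-6:u+7]; return [(a*x).sum()/a.sum(),(a*y).sum()/a.sum()]
for n,h in(('far',[(241,70),(310,70)]),('mid',[(248,117),(315,117)]),('near',[(249,162),(314,161)])):
    uv=[cen(*q) for q in h]; q=onz(p,uv,18)[:,:2]; d=q[1]-q[0]; print(n,np.round(uv,1).tolist(),q.mean(0).round(1),'sep',np.linalg.norm(d).round(1),'yaw',np.arctan2(d[1],d[0]).round(3))
# foot edges of middle (front face line) and tray
t=onz(p,[[216,17],[342,16],[337,205],[225,205]],14)[:,:2];print(t.round().tolist(),t.mean(0))
for v in (117,):print(onz(p,[[239,117],[326,117]],18).round(1))
```

```text
far [[241.3, 69.7], [309.1, 69.6]] [ 511.8 -226.5] sep 70.9 yaw -1.459
mid [[247.6, 117.0], [313.6, 116.7]] [ 464.8 -237.3] sep 71.2 yaw -1.455
near [[249.1, 161.5], [312.8, 161.1]] [ 417.2 -242.9] sep 70.9 yaw -1.455
[[556.0, -161.0], [571.0, -289.0], [374.0, -313.0], [359.0, -184.0]] [ 464.96029079 -236.63817898]
[[ 459.7 -192.7   18. ]
 [ 470.  -286.    18. ]]
```

Run:
```python
from h import *
delta([464.9,-237.4,120],tool(-1.457))
```

```text
d [-0.0015, 0.1398, 0.0714] a [0.0004, -0.0037, -0.0002] rows 3.1396878080228072 0.025010800338223352
```

play_rows --moves '[{"dx": -0.0015,"dy": 0.14,"dz": 0.0714,"ax": 0,"ay": -0.004,"az": 0,"jaw": 1},{"dx": -0.0015,"dy": 0.14,"dz": 0.0714,"ax": 0,"ay": -0.004,"az": 0,"jaw": 1},{"dx": -0.0015,"dy": 0.14,"dz": 0.0714,"ax": 0,"ay": -0.004,"az": 0,"jaw": 1},{"dx": -0.0015,"dy": 0.14,"dz": 0.0714,"ax": 0,"ay": -0.004,"az": 0,"jaw": 1},{"dx": -0.0015,"dy": 0.14,"dz": 0.0714,"ax": 0,"ay": -0.004,"az": 0,"jaw": 1},{"dx": -0.0015,"dy": 0.14,"dz": 0.0714,"ax": 0,"ay": -0.004,"az": 0,"jaw": 1}]'

```text
clock: 1.8
eef_pos: [465.7, -237.2, 122.0]
eef_rot: [-1.569, -0.001, -1.456]
wrist_force: [0.9, -0.2, -0.1]
finger_gap: 93.6
```

Run:
```python
from h import *
st(); delta([464.9,-237.4,48],tool(-1.457))
```

```text
{'clock': 1.8, 'joints': [-0.541, 0.357, 1.716, -0.0, 1.067, 0.915], 'eef_pos': [465.656, -237.174, 121.982], 'eef_rot': [-1.569, -0.001, -1.456], 'wrist_force': [0.875, -0.238, -0.13], 'finger_gap': 93.621}
d [0.0, 0.074, -0.0009] a [-0.0018, 0.0013, 0.0015] rows 1.479731913161239 0.01785980161503209
```

play_rows --moves '[{"dx": 0,"dy": 0.03,"dz": 0,"ax": 0,"ay": 0,"az": 0,"jaw": 1},{"dx": 0,"dy": 0.055,"dz": 0,"ax": 0,"ay": 0,"az": 0,"jaw": 1},{"dx": 0,"dy": 0.072,"dz": 0,"ax": 0,"ay": 0,"az": 0,"jaw": 1},{"dx": 0,"dy": 0.072,"dz": 0,"ax": 0,"ay": 0,"az": 0,"jaw": 1},{"dx": 0,"dy": 0.072,"dz": 0,"ax": 0,"ay": 0,"az": 0,"jaw": 1}]'

```text
clock: 2.3
eef_pos: [466.1, -237.0, 50.2]
eef_rot: [-1.569, -0.002, -1.455]
wrist_force: [0.7, 0.2, -0.0]
finger_gap: 94.2
```

play_rows --moves '[{"dx": 0,"dy": 0,"dz": 0,"ax": 0,"ay": 0,"az": 0,"jaw": 0.2},{"dx": 0,"dy": 0,"dz": 0,"ax": 0,"ay": 0,"az": 0,"jaw": -1},{"dx": 0,"dy": 0,"dz": 0,"ax": 0,"ay": 0,"az": 0,"jaw": -1},{"dx": 0,"dy": 0,"dz": 0,"ax": 0,"ay": 0,"az": 0,"jaw": -1},{"dx": 0,"dy": 0,"dz": 0,"ax": 0,"ay": 0,"az": 0,"jaw": -1},{"dx": 0,"dy": 0,"dz": 0,"ax": 0,"ay": 0,"az": 0,"jaw": -1},{"dx": 0,"dy": 0,"dz": 0,"ax": 0,"ay": 0,"az": 0,"jaw": -1},{"dx": 0,"dy": 0,"dz": 0,"ax": 0,"ay": 0,"az": 0,"jaw": -1}]' --newtons 40

```text
clock: 3.1
eef_pos: [465.7, -236.2, 48.1]
eef_rot: [-1.571, 0.0, -1.455]
wrist_force: [-0.5, 0.9, 2.0]
finger_gap: 51.7
```

Run:
```python
from h import *
s=st(); f=([465.7,-236.2,48.1],tool(-1.456))
delta([465.7,-236.2,140],tool(-1.456),f);delta([450,20,120],tool(-1.456),f);delta([450,20,46],tool(-1.456),f)
```

```text
{'clock': 3.1, 'joints': [-0.54, 0.469, 1.759, 0.0, 0.913, 0.915], 'eef_pos': [465.707, -236.192, 48.109], 'eef_rot': [-1.571, 0.0, -1.455], 'wrist_force': [-0.538, 0.855, 1.988], 'finger_gap': 51.65}
d [0.0, -0.0919, 0.0] a [0.0, 0.0, 0.0] rows 1.838 0.0
d [-0.2563, -0.0719, 0.0137] a [0.0, 0.0, 0.0] rows 5.331211494585447 0.0
d [-0.2563, 0.0021, 0.0137] a [0.0, 0.0, 0.0] rows 5.13378378975975 0.0
```

play_rows --moves '[{"dx": 0,"dy": -0.02,"dz": 0,"ax": 0,"ay": 0,"az": 0,"jaw": -1},{"dx": 0,"dy": -0.06,"dz": 0,"ax": 0,"ay": 0,"az": 0,"jaw": -1},{"dx": 0,"dy": -0.09,"dz": 0,"ax": 0,"ay": 0,"az": 0,"jaw": -1},{"dx": -0.03,"dy": -0.09,"dz": 0.002,"ax": 0,"ay": 0,"az": 0,"jaw": -1},{"dx": -0.075,"dy": -0.09,"dz": 0.005,"ax": 0,"ay": 0,"az": 0,"jaw": -1},{"dx": -0.12,"dy": -0.09,"dz": 0.008,"ax": 0,"ay": 0,"az": 0,"jaw": -1},{"dx": -0.165,"dy": -0.085,"dz": 0.01,"ax": 0,"ay": 0,"az": 0,"jaw": -1},{"dx": -0.21,"dy": -0.08,"dz": 0.012,"ax": 0,"ay": 0,"az": 0,"jaw": -1},{"dx": -0.24,"dy": -0.07,"dz": 0.014,"ax": 0,"ay": 0,"az": 0,"jaw": -1},{"dx": -0.256,"dy": -0.055,"dz": 0.014,"ax": 0,"ay": 0,"az": 0,"jaw": -1},{"dx": -0.256,"dy": -0.03,"dz": 0.014,"ax": 0,"ay": 0,"az": 0,"jaw": -1},{"dx": -0.256,"dy": -0.012,"dz": 0.014,"ax": 0,"ay": 0,"az": 0,"jaw": -1},{"dx": -0.256,"dy": -0.004,"dz": 0.014,"ax": 0,"ay": 0,"az": 0,"jaw": -1},{"dx": -0.256,"dy": -0.004,"dz": 0.014,"ax": 0,"ay": 0,"az": 0,"jaw": -1},{"dx": -0.256,"dy": -0.004,"dz": 0.014,"ax": 0,"ay": 0,"az": 0,"jaw": -1}]'

```text
clock: 4.6
eef_pos: [450.3, 19.6, 52.6]
eef_rot: [-1.57, -0.0, -1.455]
wrist_force: [0.2, -0.2, -3.2]
finger_gap: 51.9
```

Run:
```python
from h import *
st()
```

```text
{'clock': 4.6, 'joints': [-0.038, 0.331, 1.954, 0.0, 0.856, 1.417], 'eef_pos': [450.272, 19.587, 52.613], 'eef_rot': [-1.57, -0.0, -1.455], 'wrist_force': [0.199, -0.165, -3.206], 'finger_gap': 51.901}
```

play_rows --moves '[{"dx": 0,"dy": 0.003,"dz": 0,"ax": 0,"ay": 0,"az": 0,"jaw": -1},{"dx": 0,"dy": 0.006,"dz": 0,"ax": 0,"ay": 0,"az": 0,"jaw": -1},{"dx": 0,"dy": 0.008,"dz": 0,"ax": 0,"ay": 0,"az": 0,"jaw": -1},{"dx": 0,"dy": 0.009,"dz": 0,"ax": 0,"ay": 0,"az": 0,"jaw": -1},{"dx": 0,"dy": 0.009,"dz": 0,"ax": 0,"ay": 0,"az": 0,"jaw": -1},{"dx": 0,"dy": 0.009,"dz": 0,"ax": 0,"ay": 0,"az": 0,"jaw": -1}]'

```text
clock: 5.2
eef_pos: [450.0, 19.7, 43.1]
eef_rot: [-1.571, 0.0, -1.455]
wrist_force: [-0.3, -0.4, -2.9]
finger_gap: 51.7
```

play_rows --moves '[{"dx": 0,"dy": 0.0007,"dz": 0,"ax": 0,"ay": 0,"az": 0,"jaw": -1},{"dx": 0,"dy": 0.001,"dz": 0,"ax": 0,"ay": 0,"az": 0,"jaw": -1},{"dx": 0,"dy": 0.001,"dz": 0,"ax": 0,"ay": 0,"az": 0,"jaw": -1}]'

```text
clock: 5.5
eef_pos: [450.0, 19.7, 42.1]
eef_rot: [-1.571, -0.0, -1.455]
wrist_force: [0.6, -0.6, -2.9]
finger_gap: 51.5
```

play_rows --moves '[{"dx": 0,"dy": 0.0004,"dz": 0,"ax": 0,"ay": 0,"az": 0,"jaw": -1},{"dx": 0,"dy": 0.0008,"dz": 0,"ax": 0,"ay": 0,"az": 0,"jaw": -1},{"dx": 0,"dy": 0.0008,"dz": 0,"ax": 0,"ay": 0,"az": 0,"jaw": -1}]'

```text
clock: 5.8
eef_pos: [450.1, 19.7, 42.1]
eef_rot: [-1.571, -0.0, -1.455]
wrist_force: [-7.4, -1.1, 14.2]
finger_gap: 51.7
```

play_rows --moves '[{"dx": 0,"dy": -0.0006,"dz": 0,"ax": 0,"ay": 0,"az": 0,"jaw": -1},{"dx": 0,"dy": -0.0006,"dz": 0,"ax": 0,"ay": 0,"az": 0,"jaw": 0.5},{"dx": 0,"dy": -0.0006,"dz": 0,"ax": 0,"ay": 0,"az": 0,"jaw": 1},{"dx": 0,"dy": -0.0006,"dz": 0,"ax": 0,"ay": 0,"az": 0,"jaw": 1},{"dx": 0,"dy": -0.0006,"dz": 0,"ax": 0,"ay": 0,"az": 0,"jaw": 1},{"dx": 0,"dy": -0.0006,"dz": 0,"ax": 0,"ay": 0,"az": 0,"jaw": 1},{"dx": 0,"dy": -0.02,"dz": 0,"ax": 0,"ay": 0,"az": 0,"jaw": 1},{"dx": 0,"dy": -0.06,"dz": 0,"ax": 0,"ay": 0,"az": 0,"jaw": 1},{"dx": 0,"dy": -0.1,"dz": 0,"ax": 0,"ay": 0,"az": 0,"jaw": 1}]'

```text
clock: 6.7
eef_pos: [449.5, 19.7, 142.2]
eef_rot: [-1.572, 0.0, -1.455]
wrist_force: [1.6, -0.8, -0.3]
finger_gap: 94.0
```

play_rows --moves '[{"dx": 0,"dy": 0,"dz": 0,"ax": 0,"ay": -0.15,"az": 0,"jaw": 1},{"dx": 0,"dy": 0,"dz": 0,"ax": 0,"ay": -0.3,"az": 0,"jaw": 1},{"dx": 0,"dy": 0,"dz": 0,"ax": 0,"ay": -0.45,"az": 0,"jaw": 1},{"dx": 0,"dy": 0,"dz": 0,"ax": 0,"ay": -0.6,"az": 0,"jaw": 1},{"dx": 0,"dy": 0,"dz": 0,"ax": 0,"ay": -0.75,"az": 0,"jaw": 1},{"dx": 0,"dy": 0,"dz": 0,"ax": 0,"ay": -0.9,"az": 0,"jaw": 1},{"dx": 0,"dy": 0,"dz": 0,"ax": 0,"ay": -1.05,"az": 0,"jaw": 1},{"dx": 0,"dy": 0,"dz": 0,"ax": 0,"ay": -1.2,"az": 0,"jaw": 1},{"dx": 0,"dy": 0,"dz": 0,"ax": 0,"ay": -1.35,"az": 0,"jaw": 1},{"dx": 0,"dy": 0,"dz": 0,"ax": 0,"ay": -1.5,"az": 0,"jaw": 1},{"dx": 0,"dy": 0,"dz": 0,"ax": 0,"ay": -1.571,"az": 0,"jaw": 1},{"dx": 0,"dy": 0,"dz": 0,"ax": 0,"ay": -1.571,"az": 0,"jaw": 1},{"dx": 0,"dy": 0,"dz": 0,"ax": 0,"ay": -1.571,"az": 0,"jaw": 1}]'

```text
clock: 8.0
eef_pos: [450.0, 19.7, 141.3]
eef_rot: [-1.571, 0.0, 0.114]
wrist_force: [-0.1, 0.2, -0.9]
finger_gap: 94.2
```

Run:
```python
from h import *
st(); p=cam('wrist'); np.save('w3.npy',p,allow_pickle=True); a=save('wrist','w3.png'); b=save('top','top3.png')
cv2.imwrite('pics/c3.png',np.vstack([cv2.resize(a,(400,300)),cv2.resize(b,(400,300))])[:,:,::-1])
delta([450.1,19.7,43],tool(0.116))
```

```text
{'clock': 8.0, 'joints': [-0.038, 0.181, 1.892, 0.0, 1.068, -0.151], 'eef_pos': [449.962, 19.706, 141.252], 'eef_rot': [-1.571, 0.0, 0.114], 'wrist_force': [-0.087, 0.207, -0.915], 'finger_gap': 94.156}
d [0.0001, 0.0983, -0.0] a [-0.0, -0.0017, -0.0] rows 1.9653422396730935 0.011617021834548116
```

View pics/c3.png

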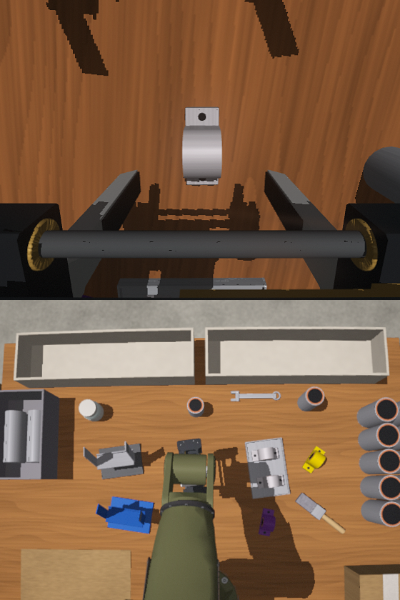

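The housing stands upright on the bench, centred between the jaws, with its hole at (202,117). The other two are still in the tray.

play_rows --moves '[{"dx": 0,"dy": 0.04,"dz": 0,"ax": 0,"ay": -0.001,"az": 0,"jaw": 1},{"dx": 0,"dy": 0.075,"dz": 0,"ax": 0,"ay": -0.001,"az": 0,"jaw": 1},{"dx": 0,"dy": 0.098,"dz": 0,"ax": 0,"ay": -0.001,"az": 0,"jaw": 1},{"dx": 0,"dy": 0.098,"dz": 0,"ax": 0,"ay": -0.001,"az": 0,"jaw": 1},{"dx": 0,"dy": 0.098,"dz": 0,"ax": 0,"ay": -0.001,"az": 0,"jaw": 0},{"dx": 0,"dy": 0.098,"dz": 0,"ax": 0,"ay": -0.001,"az": 0,"jaw": -1},{"dx": 0,"dy": 0.098,"dz": 0,"ax": 0,"ay": -0.001,"az": 0,"jaw": -1},{"dx": 0,"dy": 0.098,"dz": 0,"ax": 0,"ay": -0.001,"az": 0,"jaw": -1},{"dx": 0,"dy": 0.098,"dz": 0,"ax": 0,"ay": -0.001,"az": 0,"jaw": -1},{"dx": 0,"dy": 0.098,"dz": 0,"ax": 0,"ay": -0.001,"az": 0,"jaw": -1},{"dx": 0,"dy": 0.098,"dz": 0,"ax": 0,"ay": -0.001,"az": 0,"jaw": -1}]' --newtons 40

```text
clock: 9.2
eef_pos: [450.0, 19.7, 43.3]
eef_rot: [-1.571, -0.0, 0.117]
wrist_force: [0.1, 0.0, 0.1]
finger_gap: 41.8
```

Run:
```python
from h import *
p=np.load('w3.npy',allow_pickle=True).item(); q=onz(p,[[202*1.4,117*1.4]],12)[0,:2]
print('hole',q,'centre est',q-35.5*np.array([np.cos(.115+np.pi/2),np.sin(.115+np.pi/2)]), onz(p,[[202*1.4,107*1.4],[185*1.4,107*1.4],[219*1.4,107*1.4]],12))
f=([450,19.7,43],tool(0.115))
# look pose: camera above the rest, part lifted
st(); delta([491,190,210],tool(0.115))
```

```text
hole [445.55130379  53.93995503] centre est [449.62481123  18.67444019] [[444.29810301  64.92488231  12.        ]
 [425.64095343  62.79556343  12.        ]
 [462.95519439  67.05699835  12.        ]]
{'clock': 9.2, 'joints': [-0.038, 0.349, 1.959, 0.0, 0.834, -0.155], 'eef_pos': [450.0, 19.695, 43.348], 'eef_rot': [-1.571, -0.0, 0.117], 'wrist_force': [0.06, 0.025, 0.123], 'finger_gap': 41.767}
d [0.0606, -0.1666, 0.1643] a [0.0, 0.0021, 0.0001] rows 4.835605532053936 0.014044528336458483
```

play_rows --moves '[{"dx": 0,"dy": 0,"dz": 0,"ax": 0,"ay": 0,"az": 0,"jaw": -1},{"dx": 0,"dy": 0,"dz": 0,"ax": 0,"ay": 0,"az": 0,"jaw": -1},{"dx": 0,"dy": 0,"dz": 0,"ax": 0,"ay": 0,"az": 0,"jaw": -1},{"dx": 0,"dy": 0,"dz": 0,"ax": 0,"ay": 0,"az": 0,"jaw": -1}]'

```text
clock: 9.6
eef_pos: [450.0, 19.7, 43.3]
eef_rot: [-1.571, -0.0, 0.117]
wrist_force: [-0.3, -0.2, 1.8]
finger_gap: 37.7
```

Run:
```python
from h import *
st(); delta([495,165,250],tool(0.117))
```

```text
{'clock': 9.6, 'joints': [-0.038, 0.349, 1.959, -0.0, 0.834, -0.155], 'eef_pos': [449.996, 19.713, 43.307], 'eef_rot': [-1.571, -0.0, 0.117], 'wrist_force': [-0.297, -0.179, 1.816], 'finger_gap': 37.666}
d [0.0617, -0.2067, 0.139] a [0.0, 0.0002, 0.0] rows 5.132471676269278 0.001294755074788687
```

play_rows --moves '[{"dx": 0,"dy": -0.02,"dz": 0,"ax": 0,"ay": 0,"az": 0,"jaw": -1},{"dx": 0,"dy": -0.06,"dz": 0,"ax": 0,"ay": 0,"az": 0,"jaw": -1},{"dx": 0,"dy": -0.1,"dz": 0.01,"ax": 0,"ay": 0,"az": 0,"jaw": -1},{"dx": 0.02,"dy": -0.14,"dz": 0.03,"ax": 0,"ay": 0,"az": 0,"jaw": -1},{"dx": 0.04,"dy": -0.17,"dz": 0.06,"ax": 0,"ay": 0,"az": 0,"jaw": -1},{"dx": 0.055,"dy": -0.19,"dz": 0.09,"ax": 0,"ay": 0,"az": 0,"jaw": -1},{"dx": 0.062,"dy": -0.2,"dz": 0.12,"ax": 0,"ay": 0,"az": 0,"jaw": -1},{"dx": 0.062,"dy": -0.207,"dz": 0.139,"ax": 0,"ay": 0,"az": 0,"jaw": -1},{"dx": 0.062,"dy": -0.207,"dz": 0.139,"ax": 0,"ay": 0,"az": 0,"jaw": -1},{"dx": 0.062,"dy": -0.207,"dz": 0.139,"ax": 0,"ay": 0,"az": 0,"jaw": -1},{"dx": 0.062,"dy": -0.207,"dz": 0.139,"ax": 0,"ay": 0,"az": 0,"jaw": -1}]'

```text
clock: 10.7
eef_pos: [495.2, 164.2, 249.6]
eef_rot: [-1.571, 0.001, 0.116]
wrist_force: [0.2, -0.4, -3.6]
finger_gap: 37.6
```

Run:
```python
from h import *
st(); p=cam('wrist'); np.save('w4.npy',p,allow_pickle=True); a=save('wrist','w4.png')
cv2.imwrite('pics/c4.png',cv2.resize(a,(784,588),interpolation=cv2.INTER_CUBIC)[:,:,::-1])
```

```text
{'clock': 10.7, 'joints': [0.25, 0.222, 1.573, -0.0, 1.347, 0.134], 'eef_pos': [495.166, 164.166, 249.621], 'eef_rot': [-1.571, 0.001, 0.116], 'wrist_force': [0.182, -0.361, -3.573], 'finger_gap': 37.593}
```

View pics/c4.png

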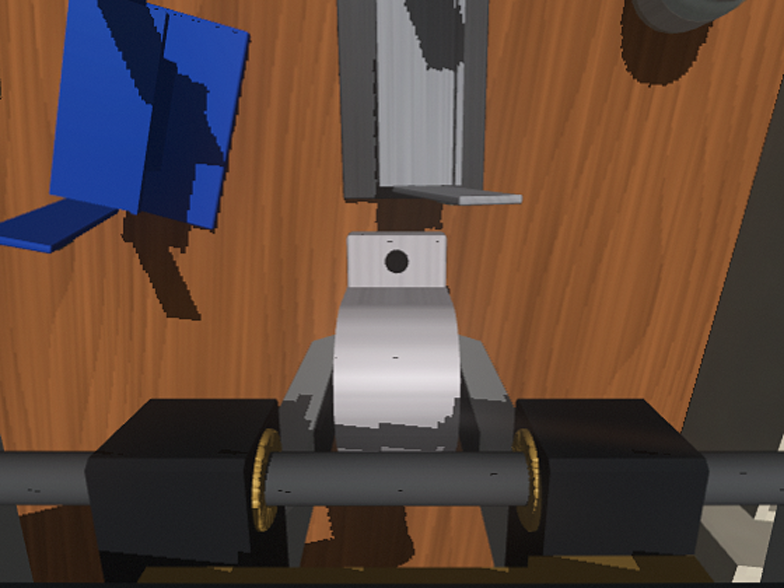

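The wrist view shows the ledge's high edge at about x=378 (zoomed), the lip at about x=455-463, and the near end of the surface at y of about 187. The near side plate's top is at (458-521, 199), and the held housing is square in the jaws. Next I'll refine these edges with row profiles.

Run:
```python
from h import *
p=np.load('w4.npy',allow_pickle=True).item(); g=cv2.cvtColor(cv2.imread('pics/w4.png'),6).astype(int)
for v in (60,80,100,120,128): print(v,g[v,262:278].tolist(),'|',g[v,318:350].tolist())
print('col300',g[126:146,300].tolist(),'col285',g[126:146,285].tolist())
```

```text
60 [76, 77, 76, 78, 61, 31, 45, 71, 126, 153, 151, 155, 154, 150, 148, 146] | [151, 152, 145, 148, 155, 147, 97, 61, 102, 138, 145, 146, 129, 96, 76, 76, 76, 75, 75, 74, 75, 77, 77, 76, 76, 75, 75, 79, 73, 73, 92, 101]
80 [73, 76, 76, 76, 59, 34, 38, 52, 121, 155, 150, 153, 152, 151, 148, 145] | [152, 150, 146, 151, 160, 125, 73, 74, 126, 149, 147, 151, 121, 82, 76, 77, 76, 75, 74, 75, 75, 76, 76, 74, 74, 75, 76, 74, 67, 82, 93, 95]
100 [74, 75, 70, 74, 76, 79, 54, 49, 105, 144, 151, 151, 152, 153, 148, 146] | [156, 152, 150, 156, 162, 119, 62, 88, 134, 151, 151, 142, 104, 74, 78, 75, 76, 74, 75, 74, 74, 75, 74, 75, 73, 75, 73, 70, 85, 98, 100, 98]
120 [72, 73, 72, 72, 73, 77, 57, 39, 67, 126, 154, 151, 151, 152, 149, 147] | [154, 150, 153, 159, 141, 89, 58, 120, 155, 151, 154, 126, 82, 73, 75, 75, 73, 72, 73, 71, 73, 72, 74, 72, 74, 75, 71, 73, 92, 99, 96, 96]
128 [72, 73, 72, 71, 74, 73, 70, 58, 59, 122, 155, 151, 152, 151, 151, 147] | [154, 149, 154, 159, 137, 86, 59, 120, 155, 153, 156, 119, 69, 72, 74, 73, 72, 71, 70, 72, 72, 73, 73, 73, 72, 73, 67, 86, 98, 96, 96, 95]
col300 [152, 151, 152, 153, 151, 155, 131, 98, 92, 93, 90, 71, 64, 64, 56, 41, 43, 42, 40, 42] col285 [147, 146, 148, 146, 148, 150, 128, 98, 78, 69, 64, 57, 40, 37, 36, 37, 44, 46, 45, 44]
```

Run:
```python
from h import *
p=np.load('w4.npy',allow_pickle=True).item()
for n,uv,z in(('hi',[[269.8,70],[270.5,124]],86.2),('lipout',[[330.4,60],[329.2,128]],78.5),('lipin',[[325.9,60],[324.6,128]],79.6)):
    q=onz(p,uv,z)[:,:2]; d=q[0]-q[1]; print(n,q.round(1).tolist(),np.arctan2(d[1],d[0])-np.pi/2)
print('end',onz(p,[[285,132.5]],83)[0],'corner',onz(p,[[270.6,132.5]],86.2)[0])
yaw=.115; xu=-np.array([np.cos(yaw),np.sin(yaw)]); c,s=np.cos(np.radians(15)),np.sin(np.radians(15))
yl=np.array([-np.sin(yaw),np.cos(yaw)])
for n,uv,z,off in(('hi',[[270.2,97]],86.2,24*c),('lipout',[[329.8,94]],78.5,-28*c-6*s),('lipin',[[325.2,94]],79.6,-24*c-6*s)):
    q=onz(p,uv,z)[0,:2]; print(n,'centre along xu',(q@xu)-off)
for nm,q in(('end',onz(p,[[285,132.5]],83)[0,:2]),): print('centre y62',q@yl+62,'y66',q@yl+66)
for e in([491,282],[491,281]): print('top est',np.array(e)@xu,np.array(e)@yl)
```

```text
hi [[471.0, 270.9], [476.3, 227.1]] 0.12117448205040349
lipout [[521.1, 285.8], [528.5, 229.5]] 0.13019739135774167
lipin [[517.2, 285.1], [524.3, 229.1]] 0.1255288100912053
end [489.73503955 221.2260191   83.        ] corner [477.20629941 219.89879681  86.2       ]
hi centre along xu -522.3380646836401
lipout centre along xu -522.2931602273634
lipin centre along xu -522.0203206936064
centre y62 225.5692995456299 y66 229.5692995456299
top est -520.1154052252931 223.79670517531991
top est -520.0006585368994 222.8033103910057
```

```bash
cat >> h.py <<'E'
C=np.array([492.7,283.2,80.]); YW=.118; c15,s15=np.cos(np.radians(15)),np.sin(np.radians(15))
xh=-np.array([np.cos(YW),np.sin(YW),0]); XU=c15*xh+[0,0,s15]; N=-s15*xh+[0,0,c15]
RT=R.from_matrix(np.c_[-XU,-N,np.cross(-XU,-N)])
def tgt(h,x=-1.5,g=43.3): return C+XU*x+N*(g+h)
E
python3 - <<'E'
from h import *
for h in (140,8): print(tgt(h).round(1))
delta(tgt(140),RT)
E
```

```text
[541.3 289.  256.7]
[507.3 284.9 129.2]
d [0.0602, -0.007, 0.1187] a [0.0, -0.0019, 0.2609] rows 2.6647443303970544 1.7403134036808614
```

play_rows --moves '[{"dx": 0,"dy": -0.02,"dz": 0,"ax": 0,"ay": 0,"az": 0.1,"jaw": -1},{"dx": 0.02,"dy": -0.03,"dz": 0.02,"ax": 0,"ay": -0.002,"az": 0.2,"jaw": -1},{"dx": 0.04,"dy": -0.03,"dz": 0.055,"ax": 0,"ay": -0.002,"az": 0.261,"jaw": -1},{"dx": 0.06,"dy": -0.02,"dz": 0.09,"ax": 0,"ay": -0.002,"az": 0.261,"jaw": -1},{"dx": 0.06,"dy": -0.01,"dz": 0.115,"ax": 0,"ay": -0.002,"az": 0.261,"jaw": -1},{"dx": 0.06,"dy": -0.007,"dz": 0.119,"ax": 0,"ay": -0.002,"az": 0.261,"jaw": -1},{"dx": 0.06,"dy": -0.007,"dz": 0.119,"ax": 0,"ay": -0.002,"az": 0.261,"jaw": -1},{"dx": 0.06,"dy": -0.007,"dz": 0.119,"ax": 0,"ay": -0.002,"az": 0.261,"jaw": -1}]'

```text
clock: 11.55
eef_pos: [541.3, 289.0, 257.8]
eef_rot: [-1.571, 0.26, 0.118]
wrist_force: [-0.4, 0.6, -3.1]
finger_gap: 37.8
```

Run:
```python
from h import *
st(); delta(tgt(30),RT);delta(tgt(10),RT)
```

```text
{'clock': 11.55, 'joints': [0.402, 0.574, 1.091, 0.073, 1.728, 0.286], 'eef_pos': [541.313, 288.996, 257.772], 'eef_rot': [-1.571, 0.26, 0.118], 'wrist_force': [-0.402, 0.58, -3.141], 'finger_gap': 37.836}
d [0.0001, 0.1111, -0.0001] a [-0.0002, 0.0001, 0.0014] rows 2.2217179922569015 0.009387294618780422
d [0.0, 0.1311, -0.0001] a [-0.0002, 0.0001, 0.0014] rows 2.6217173008043297 0.009387294618780422
```

Next I'll descend to about 30 mm above the ledge and check the fit in the camera.

play_rows --moves '[{"dx": 0,"dy": 0.03,"dz": 0,"ax": 0,"ay": 0,"az": 0.001,"jaw": -1},{"dx": 0,"dy": 0.06,"dz": 0,"ax": 0,"ay": 0,"az": 0.001,"jaw": -1},{"dx": 0,"dy": 0.085,"dz": 0,"ax": 0,"ay": 0,"az": 0.001,"jaw": -1},{"dx": 0,"dy": 0.105,"dz": 0,"ax": 0,"ay": 0,"az": 0.001,"jaw": -1},{"dx": 0,"dy": 0.115,"dz": 0,"ax": 0,"ay": 0,"az": 0.001,"jaw": -1},{"dx": 0,"dy": 0.12,"dz": 0,"ax": 0,"ay": 0,"az": 0.001,"jaw": -1},{"dx": 0,"dy": 0.12,"dz": 0,"ax": 0,"ay": 0,"az": 0.001,"jaw": -1},{"dx": 0,"dy": 0.12,"dz": 0,"ax": 0,"ay": 0,"az": 0.001,"jaw": -1}]'

```text
clock: 12.35
eef_pos: [510.8, 286.5, 142.4]
eef_rot: [-1.57, 0.26, 0.119]
wrist_force: [0.5, 0.2, -3.4]
finger_gap: 38.1
```

Run:
```python
from h import *
st(); p=cam('wrist'); np.save('w5.npy',p,allow_pickle=True); a=save('wrist','w5.png'); b=save('scene','s5.png')
c=cv2.resize(b[150:310,330:470],(525,600),interpolation=2)
cv2.imwrite('pics/c5.png',np.hstack([cv2.resize(b[170:300,340:460],(370,400),interpolation=2),cv2.resize(a[0:280,130:430],(428,400),interpolation=2)])[:,:,::-1])
delta(tgt(0),RT)
```

```text
{'clock': 12.35, 'joints': [0.417, 0.595, 1.329, 0.077, 1.468, 0.28], 'eef_pos': [510.826, 286.524, 142.431], 'eef_rot': [-1.57, 0.26, 0.119], 'wrist_force': [0.5, 0.218, -3.431], 'finger_gap': 38.07}
d [-0.0001, 0.0215, -0.0013] a [-0.0004, 0.0012, 0.0012] rows 0.4316092074585158 0.011550696520804397
```

View pics/c5.png

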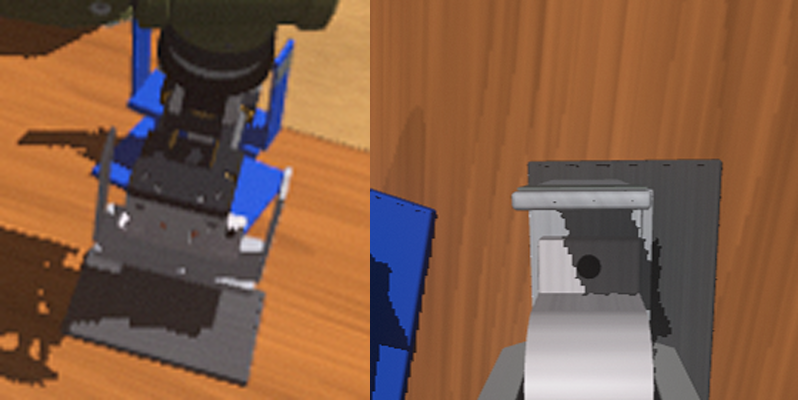

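The scene crop shows the housing between the two plates. In the wrist crop the foot spans x=540-647, the high edge is at about 530, and the lip is at about 643-653. I'll check these in ledge coordinates.

Run:
```python
from h import *
p=np.load('w5.npy',allow_pickle=True).item(); g=cv2.cvtColor(cv2.imread('pics/w5.png'),6).astype(int)
YU=np.cross(N,XU)
def led(uv,h):
    o,d=ray(p,uv); P=C+N*h; t=((P-o)@N)/(d@N); q=o+d*t[:,None]-C; return np.round(np.c_[q@XU,q@YU],1).tolist()
for v in(160,175,185,195): print(v,g[v,236:256].tolist(),'|',g[v,318:334].tolist())
print('col255',g[125:172,255].tolist())
f=lambda u,v:[130+(u-370)/1.427,v/1.427]
print('hi',led([f(530,225),f(530,275)],0),'foot L',led([f(540,245),f(540,285)],33.5),'foot R',led([f(645,262),f(645,285)],33.5),'foot end',led([f(560,238)],33.5),'lip outer',led([f(653,225)],6),'hole',led([f(589,266)],33.5))
print('platebase guess',led([f(545,210)],0))
```

```text
160 [109, 107, 106, 105, 103, 117, 149, 161, 161, 161, 164, 163, 164, 163, 161, 161, 161, 157, 156, 155] | [124, 142, 107, 134, 159, 156, 154, 156, 159, 128, 76, 69, 71, 71, 71, 74]
175 [106, 103, 103, 101, 99, 97, 138, 162, 157, 159, 162, 154, 164, 184, 189, 189, 188, 184, 181, 182] | [62, 54, 52, 54, 53, 64, 73, 125, 144, 84, 26, 31, 31, 32, 28, 55]
185 [102, 100, 100, 100, 100, 100, 128, 153, 159, 159, 161, 143, 154, 182, 189, 189, 189, 186, 184, 182] | [62, 52, 52, 55, 55, 53, 55, 56, 50, 37, 30, 31, 30, 31, 56, 76]
195 [99, 97, 97, 102, 110, 111, 120, 146, 160, 158, 161, 144, 159, 182, 188, 190, 188, 185, 184, 182] | [60, 54, 55, 57, 53, 55, 56, 55, 46, 36, 31, 31, 31, 29, 54, 71]
col255 [76, 84, 96, 100, 81, 69, 100, 108, 93, 139, 166, 174, 177, 172, 167, 163, 158, 153, 149, 135, 109, 69, 150, 158, 158, 157, 156, 157, 156, 156, 157, 155, 155, 154, 155, 155, 155, 154, 155, 157, 127, 115, 112, 173, 182, 182, 182]
hi [[23.6, -47.7], [24.2, -25.8]] foot L [[16.3, -44.2], [16.7, -29.1]] foot R [[-22.4, -37.8], [-22.7, -29.1]] foot end [[8.9, -46.7]] lip outer [[-28.5, -48.5]] hole [[-1.7, -36.3]]
platebase guess [[17.0, -54.1]]
```

play_rows --moves '[{"dx": -0.001,"dy": 0.005,"dz": 0,"ax": 0,"ay": 0,"az": 0,"jaw": -1},{"dx": -0.001,"dy": 0.01,"dz": 0,"ax": 0,"ay": 0,"az": 0,"jaw": -1},{"dx": -0.001,"dy": 0.014,"dz": 0,"ax": 0,"ay": 0,"az": 0,"jaw": -1},{"dx": -0.001,"dy": 0.016,"dz": 0,"ax": 0,"ay": 0,"az": 0,"jaw": -1},{"dx": -0.001,"dy": 0.017,"dz": 0,"ax": 0,"ay": 0,"az": 0,"jaw": -1},{"dx": -0.001,"dy": 0.017,"dz": 0,"ax": 0,"ay": 0,"az": 0,"jaw": -1},{"dx": -0.001,"dy": 0.017,"dz": 0,"ax": 0,"ay": 0,"az": 0,"jaw": -1}]'

```text
clock: 13.15
eef_pos: [505.0, 286.0, 125.3]
eef_rot: [-1.57, 0.262, 0.119]
wrist_force: [-0.2, -0.2, -2.3]
finger_gap: 37.8
```

Run:
```python
from h import *
st();delta(tgt(0,-.5),RT)
```

```text
{'clock': 13.15, 'joints': [0.42, 0.602, 1.36, 0.078, 1.431, 0.28], 'eef_pos': [504.975, 285.957, 125.3], 'eef_rot': [-1.57, 0.262, 0.119], 'wrist_force': [-0.24, -0.154, -2.345], 'finger_gap': 37.759}
d [0.0001, 0.0037, -0.0013] a [-0.0, 0.0012, 0.0] rows 0.07835049902939734 0.007939344469475362
```

play_rows --moves '[{"dx": 0,"dy": 0.0008,"dz": 0,"ax": 0,"ay": 0,"az": 0,"jaw": -1},{"dx": 0,"dy": 0.0016,"dz": 0,"ax": 0,"ay": 0,"az": 0,"jaw": -1},{"dx": 0,"dy": 0.0022,"dz": 0,"ax": 0,"ay": 0,"az": 0,"jaw": -1},{"dx": 0,"dy": 0.0022,"dz": 0,"ax": 0,"ay": 0,"az": 0,"jaw": -1}]'

```text
clock: 13.55
eef_pos: [504.3, 285.8, 123.0]
eef_rot: [-1.571, 0.262, 0.119]
wrist_force: [0.5, -0.3, -2.8]
finger_gap: 37.9
```

play_rows --moves '[{"dx": 0,"dy": 0.0005,"dz": 0,"ax": 0,"ay": 0,"az": 0,"jaw": -1},{"dx": 0,"dy": 0.001,"dz": 0,"ax": 0,"ay": 0,"az": 0,"jaw": -1},{"dx": 0,"dy": 0.001,"dz": 0,"ax": 0,"ay": 0,"az": 0,"jaw": -1}]'

```text
clock: 13.85
eef_pos: [504.1, 285.8, 122.0]
eef_rot: [-1.571, 0.262, 0.119]
wrist_force: [0.0, -0.4, -2.9]
finger_gap: 38.2
```

play_rows --moves '[{"dx": 0,"dy": 0.0004,"dz": 0,"ax": 0,"ay": 0,"az": 0,"jaw": -1},{"dx": 0,"dy": 0.0008,"dz": 0,"ax": 0,"ay": 0,"az": 0,"jaw": -1},{"dx": 0,"dy": 0.0008,"dz": 0,"ax": 0,"ay": 0,"az": 0,"jaw": -1}]'

```text
clock: 14.15
eef_pos: [504.1, 285.8, 121.9]
eef_rot: [-1.57, 0.261, 0.119]
wrist_force: [-0.3, 0.4, 5.5]
finger_gap: 37.4
```

Contact: the wrist force in z went from -2.9 to +5.5 N. Next I'll release and withdraw along the ledge normal.

play_rows --moves '[{"dx": 0,"dy": 0.0002,"dz": 0,"ax": 0,"ay": 0,"az": 0,"jaw": -1},{"dx": 0,"dy": 0,"dz": 0,"ax": 0,"ay": 0,"az": 0,"jaw": -0.1},{"dx": 0,"dy": 0,"dz": 0,"ax": 0,"ay": 0,"az": 0,"jaw": 0.2},{"dx": 0,"dy": 0,"dz": 0,"ax": 0,"ay": 0,"az": 0,"jaw": 0.6},{"dx": 0,"dy": 0,"dz": 0,"ax": 0,"ay": 0,"az": 0,"jaw": 0.6},{"dx": 0,"dy": 0,"dz": 0,"ax": 0,"ay": 0,"az": 0,"jaw": 0.6},{"dx": 0,"dy": 0,"dz": 0,"ax": 0,"ay": 0,"az": 0,"jaw": 0.6},{"dx": 0,"dy": 0,"dz": 0,"ax": 0,"ay": 0,"az": 0,"jaw": 0.6}]'

```text
clock: 14.95
eef_pos: [503.9, 285.8, 121.3]
eef_rot: [-1.571, 0.262, 0.119]
wrist_force: [-0.3, -0.8, -0.5]
finger_gap: 75.3
```

play_rows --moves '[{"dx": 0,"dy": -0.01,"dz": 0,"ax": 0,"ay": 0,"az": 0,"jaw": 0.6},{"dx": 0,"dy": -0.03,"dz": 0,"ax": 0,"ay": 0,"az": 0,"jaw": 0.6},{"dx": 0,"dy": -0.06,"dz": 0,"ax": 0,"ay": 0,"az": 0,"jaw": 0.6},{"dx": 0,"dy": -0.1,"dz": 0,"ax": 0,"ay": 0,"az": 0,"jaw": 0.6},{"dx": 0,"dy": -0.14,"dz": 0,"ax": 0,"ay": 0,"az": 0,"jaw": 0.6},{"dx": 0,"dy": -0.15,"dz": -0.03,"ax": 0,"ay": 0,"az": -0.05,"jaw": 0.6},{"dx": 0,"dy": -0.15,"dz": -0.07,"ax": 0,"ay": 0,"az": -0.15,"jaw": 0.6},{"dx": 0,"dy": -0.15,"dz": -0.115,"ax": 0,"ay": 0,"az": -0.25,"jaw": 0.6},{"dx": 0,"dy": -0.15,"dz": -0.13,"ax": 0,"ay": 0,"az": -0.262,"jaw": 0.6},{"dx": 0,"dy": -0.15,"dz": -0.13,"ax": 0,"ay": 0,"az": -0.262,"jaw": 0.6},{"dx": 0,"dy": -0.15,"dz": -0.13,"ax": 0,"ay": 0,"az": -0.262,"jaw": 0.6}]'

```text
clock: 16.05
eef_pos: [558.1, 161.9, 266.6]
eef_rot: [-1.57, 0.001, 0.119]
wrist_force: [0.1, 0.0, 0.1]
finger_gap: 74.8
```

Run:
```python
from h import *
st(); p=cam('wrist'); np.save('w6.npy',p,allow_pickle=True); a=save('wrist','w6.png'); b=save('scene','s6.png');t=save('top','t6.png')
cv2.imwrite('pics/c6.png',np.hstack([np.vstack([cv2.resize(b[190:300,350:450],(300,330),interpolation=2),cv2.resize(t[120:330,100:500],(300,158))]),cv2.resize(a[0:220,130:430],(490,488)[:1]+(359,),interpolation=2) if 0 else cv2.copyMakeBorder(cv2.resize(a[0:220,130:430],(490,359),interpolation=2),0,129,0,0,0)])[:,:,::-1])
```

```text
{'clock': 16.05, 'joints': [0.219, 0.346, 1.376, 0.001, 1.42, 0.1], 'eef_pos': [558.078, 161.933, 266.616], 'eef_rot': [-1.57, 0.001, 0.119], 'wrist_force': [0.066, 0.004, 0.081], 'finger_gap': 74.788}
```

View pics/c6.png

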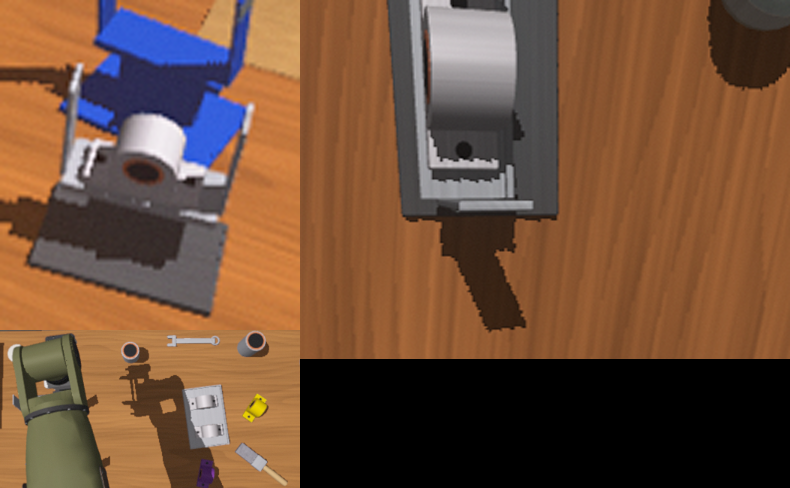

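The housing stands on the ledge between the plates, parallel to it, with its hole at (464,150) and its foot end corners at (429,167) and (497,165). The other things are where they were. I'll do one numeric check, including stillness, then hand in.

Run:
```python
from h import *
p=np.load('w6.npy',allow_pickle=True).item(); YU=np.cross(N,XU)
def led(uv,h):
    o,d=ray(p,[[130+(u-300)/1.633,v/1.633] for u,v in uv]); P=C+N*h; t=((P-o)@N)/(d@N); q=o+d*t[:,None]-C; return np.round(np.c_[q@XU,q@YU],1).tolist()
print('hole',led([(464,150)],12),'foot end corners',led([(429,167),(497,165)],12),'hi edge end',led([(420,198)],0))
a=cv2.imread('pics/w6.png')[:,:,::-1].astype(int); b=manip.camera('wrist').astype(int); print('diff',np.abs(a-b)[:220,130:430].mean())
a=cv2.imread('pics/top0.png').astype(int)[:,:,::-1]; b=cv2.imread('pics/t6.png').astype(int)[:,:,::-1]
for n,(x0,x1,y0,y1) in dict(yellow=(422,460,204,244),wrench=(320,395,125,142),tall=(416,456,120,156),sleeve=(260,288,136,164),brush=(413,485,268,328),fartop=(345,400,195,225)).items(): print(n,np.abs(a-b)[y0:y1,x0:x1].mean().round(1))
```

```text
hole [[-0.6, 35.9]] foot end corners [[18.4, 44.9], [-18.5, 43.5]] hi edge end [[23.4, 61.2]]
diff 1.9060656565656566
yellow 9.7
wrench 11.0
tall 8.8
sleeve 8.7
brush 20.4
fartop 16.6
```

```bash
python3 -c "
from cell import manip
print(manip.sign_off())"
```

```text
the job is handed in; nothing more can be done
None
```

The middle housing now stands on its foot on the sloped ledge, lengthwise between the side plates, and the job is handed in at about 16 s of the 64 s.

- **Moves:** I took it from the tray across its arch (gap 51.7 mm) and stood it on the open bench until it touched. After letting go, I took it again by its flat faces (gap 37.7 mm). I tilted it 15° and lowered it between the plates to light contact, a change of about 8 N. Then I opened the jaws and backed out along the ledge normal.
- **Housing position:** The foot runs from about -18.5 to 18.4 mm across the ledge, about 5 mm clear of the lip. The end I measured is about 45 mm from the centre along the ledge, inside the plate at 62 mm. Two looks after release showed it still, and the robot was touching nothing.
- **Other things:** In the last top view, both neighbours, the yellow and purple look-alikes, and the brush, wrench and sleeves look unmoved. The arm hid the jar and the blue look-alike there, but the last wrist and scene views show both where they were.
- **What disagreed:**
  - The top and wrist views put the ledge about 2 mm apart. I used the wrist value, and the close-up agreed with it.
  - The before/after difference of the top images was not near zero (8.7 to 20.4 mean grey levels, highest at the brush). I took that for moved shadows and noise, so "unmoved" rests on what I saw.

My first move call was refused because rows need every key given, so nothing moved on that one.

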